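# Tip the tea carton into its tray and push it home

## Task

Lay the tea carton away in the low wooden tray using only your fingertips: push it over near its top so that it falls flat between the tray's rails, then push it along the tray floor by its near end until it is fully home against the back wall. Only push it: do not grasp it, lift it or lower it by hand, let it fall by itself. Leave the mug, jars and shaker standing where they are.

Things in the scene. Friction and masses are not known exactly. Their poses are not given: they have to be found in the camera images.
- carton: Closed rigid tea carton, brown with a pale panel, 36 mm deep (x), 72 wide (y), 120 tall (z), about 0.15 kg. Starts on end on the tray floor at the tray's open end. Origin: centre of its underside; x points along the tray to the back wall (within 3 degrees), z up. It tips over its far bottom edge once leaned about 17 degrees. Lying, z points to the back wall and its underside is its near end.
- carton_center (a point): Centre of the carton (60 mm along its z axis from its origin). When the carton lies flat in the tray this is 24 mm above the worktop; fully home it is 38 mm along the tray's x from the tray's origin.
- carton_far_edge (a point): Middle of the carton's bottom edge on the back wall's side (18 mm along the carton's x from its origin): the edge it tips over. It stays down on the tray floor, 6 mm above the worktop, unless the carton is lifted.
- carton_near_edge (a point): Middle of the carton's bottom edge on the side of the tray's open end (-18 mm along the carton's x from its origin). It is 42 mm above the worktop when the carton lies flat.
- tray: Low pale wooden tray fixed to the worktop, 212 mm long (x), 114 wide (y). Origin: centre of its underside, at worktop height; x points from the open end to the back wall. Floor 6 mm thick; the carton stands 73 to 83 mm before the origin. Rails and wall: see tray_back.
- tray_back (a point): Middle of the inner face of the tray's back wall at floor height: 98 mm along the tray's x from its origin, 6 mm up. The wall's top is 34 mm above the worktop. Side rails, 22 mm high above the worktop, inner faces 49 mm either side of the middle, run from this wall to 55 mm before the tray's origin; the last 50 mm at the open end has no rails.
- mug_1: Bystander: striped mug, 86x120x101 mm, standing upright. Origin: centre of its underside.
- honey_jar: Bystander: squat glass jar with a metal lid, 50x50x70 mm, standing upright. Origin: centre of its underside.
- spice_salt: Bystander: slim glass jar with a steel cap, 43x43x108 mm, standing upright. Origin: centre of its underside.
- salt_shaker: Bystander: small glass shaker with a domed metal top, 44x44x90 mm, standing upright. Origin: centre of its underside.
- mustard_jar: Bystander: squat jar with a wide lid, 49x49x66 mm, standing upright. Origin: centre of its underside.

How it is judged:
By the outcome, as a careful person would: the job done as asked, in the order asked, and still so for the second after the job is handed in, with the robot touching nothing.
It also fails if it takes over 40 s, if anything falls off the work surface, if the arm or the gripper's body presses on something with over 40 N, if the wrist force passes 120 N, or if a joint passes its speed limit or range.

## Robot

A 6-joint arm with a two-finger parallel gripper is mounted at the origin on a cart in front of the work surface, level with it; the furniture and walls round the work are solid. World frame = base frame: x ahead of the robot, y to its left, z up, the work surface at z = 0. Lengths are in mm, angles in rad, forces in N, time in s.
With the tool pointing down it reaches from about 275 to 875 mm from the base axis. Payload 12.5 kg.
Tool frame: the origin (TCP) lies on the mounting face of the last link; the fingertips stand 173 mm ahead of it and the grasp point (between the pads) lies 155 mm ahead of it (robot.grip_point_offset is the distance from the TCP to the grasp point, in mm); z points along the fingers, y is the line along which they close (so a half turn about z gives the same grasp; the last joint's range is limited). The gripper opens to 85 mm and grips with 20 to 120 N. Pads are 22 mm wide; open, the fingers measure 114 mm over their backs; the gripper's body (76 mm by 85 mm) begins 54 mm behind the grasp point. The pads swing forward as they close: fully open they stand 13 mm farther back than shut.
Start: joints at [-1.427, 0.351, 1.652, -0, 1.139, -0.085], TCP at [124.766, -535.648, 404.69] pointing down, gripper open.
Joint ranges: [-2.75, 2.75], [-0.79, 2.1], [0.01, 2.65], [-1.57, 4.71], [0.07, 3.14], [-2.87, 2.87]. Speed limits (rad/s): [2.22, 2.22, 2.79, 3.14, 3.14, 3.14].

## Interface

Orientations are given as a rotation vector (axis times angle).
In Python, from rig import robot gives the robot as it stands.
- The arm moves only by the tool step_arm, never from a script. Its argument "rows" is text: rows parted by semicolons, each of 7 numbers parted by spaces: the shift along the tool's x, y, z in m, then the turn, a rotation vector about the tool's x, y, z in rad, then the opening, from 0 (shut) to 1 (fully open). A call has 1 to 10 rows; each row is the pose to reach, as a shift and turn from the pose commanded when the call began, along the tool's axes at that moment; what a row does not reach only later rows make up. A row lasts 1/10 s, in which the tool goes at most 50 mm and 8.59 degrees, less where a joint would pass 70% of its speed; a pose out of reach is approached as far as the arm can. A call with a gripper value outside its range is refused whole. The fingers move at their own pace and stop on an object; "grip_force" is the grip in N (left out, the last holds). Time passes only in rows, so rows that repeat a pose let the fingers close. It gives the time, the measured TCP pose, the force, the opening and the grip force at its end, in the units of the state.
- robot.get_obs(): the state, without advancing time (a new reading comes with each control period).
- robot.snapshot(name): name is "scene" or "side" or "wrist"; returns (picture, depth): 400x640x3 uint8, red, green, blue; 400x640 float32, mm along the optical axis (not along the pixel's ray), 0 where there is no reading.
- robot.calibration(name): a dict with "camera_matrix" (3x3 intrinsics, pixels), "dist" ([k1, k2, p1, p2, k3] as OpenCV has them; the pictures are not rectified), "cam_to_world" (4x4, takes a point from camera to world coordinates); the wrist camera has in their place "hand_eye" (4x4, takes a point from camera to tool coordinates, whose origin is the TCP and whose axes are the flange's). Camera axes: x right, y down, z forward; pixel columns grow to the right and rows downward; lengths in mm; the calibration is good to about 2 mm. A picture is of the moment at which its call begins: read the wrist's pose just before it. calibration takes no time and is no camera call.
- robot.job_done(): hands the job in; it is judged then, once.
The state is a dict: "time_s": time; "joints": joint angles; "joint_velocities": joint speeds; "effort": joint torques, N m; "tcp_pos": TCP position; "ee_rot": TCP orientation; "contact_force": force on the tool from outside, world axes, zero at the start; "moment": the same for the moment, N m; "grip_width": finger opening in mm; "gripper_force": force on a finger pad.
Only numpy, scipy, OpenCV 4.12 (cv2) and the standard library are available. Lean on these libraries where they do the work, as an engineer would, in place of code of your own. Each camera call takes 0.05 s, during which the arm holds its last target. There are 200 camera calls.

## Working session

There is one attempt and no reset: what is moved stays moved. The work goes in short steps, Python scripts to look and compute and a tool call to move; the robot and the scene stay as the last step left them, time stands still between calls to the robot, and variables do not carry over. Pictures are saved under pics/ and viewed, at most 10 in all, crops included, and the job is handed in when it is done.

Besides the shell and the picture viewer there is one more tool, called by a JSON object that holds its "api" and its "payload", one argument or row to a line. step_arm: Moves the arm, as the interface text tells. Its arguments: {"type":"object","properties":{"rows":{"type":"string"},"grip_force":{"type":"number"}},"required":["rows"]}

```bash
ls; mkdir -p pics; python3 - <<'E'
from rig import robot
import cv2,numpy as np
o=robot.get_obs();print(o)
ims=[]
for n in("scene","side"):
    p,d=robot.snapshot(n);np.savez(f"pics/{n}.npz",p=p,d=d);cv2.imwrite(f"pics/{n}0.png",p[:,:,::-1])
    print(n,robot.calibration(n))
E
```

```text
pics
{'time_s': 0.0, 'joints': array([-1.42660570e+00,  3.51257994e-01,  1.65242999e+00,  3.25379142e-05,
        1.13909769e+00, -8.45867129e-02]), 'joint_velocities': array([ 0.00178026,  0.00091251,  0.00121446, -0.00222662,  0.00065133,
        0.0007001 ]), 'effort': array([ 2.06728248e-03, -5.06096184e+01, -2.91403466e+01,  2.45464705e-06,
        4.47550105e-03, -4.12195845e-06]), 'tcp_pos': array([ 124.74911858, -535.53502249,  404.14413876]), 'ee_rot': array([-3.11987842e+00, -3.58421952e-01,  9.44871764e-06]), 'contact_force': array([ 0.43365695,  0.60517542, -0.01995433]), 'moment': array([-0.03759999, -0.00388964, -0.01114335]), 'gripper_force': 0.0, 'grip_width': 85.21016615338797}
scene {'camera_matrix': array([[497.50246419,   0.        , 318.60339402],
       [  0.        , 497.50246419, 196.90410322],
       [  0.        ,   0.        ,   1.        ]]), 'dist': array([-0.11218333,  0.        ,  0.        ,  0.        ,  0.        ]), 'cam_to_world': array([[-8.04974342e-01, -3.69595877e-01,  4.64128427e-01,
        -9.18211261e+01],
       [-5.93295732e-01,  5.06791440e-01, -6.25429941e-01,
         8.92133965e+02],
       [-4.05998621e-03, -7.78820469e-01, -6.27233763e-01,
         9.69263069e+02],
       [ 0.00000000e+00,  0.00000000e+00,  0.00000000e+00,
         1.00000000e+00]])}
side {'camera_matrix': array([[364.33689668,   0.        , 316.6060858 ],
       [  0.        , 364.33689668, 200.33478617],
       [  0.        ,   0.        ,   1.        ]]), 'dist': array([-0.07681144,  0.        ,  0.        ,  0.        ,  0.        ]), 'cam_to_world': array([[-9.99540922e-01, -2.98006779e-02,  5.46491499e-03,
         5.77172484e+02],
       [-2.78224342e-02,  8.31421905e-01, -5.54944617e-01,
         5.08360419e+02],
       [ 1.19940757e-02, -5.54841901e-01, -8.31869345e-01,
         8.44340085e+02],
       [ 0.00000000e+00,  0.00000000e+00,  0.00000000e+00,
         1.00000000e+00]])}
```

View pics/scene0.png

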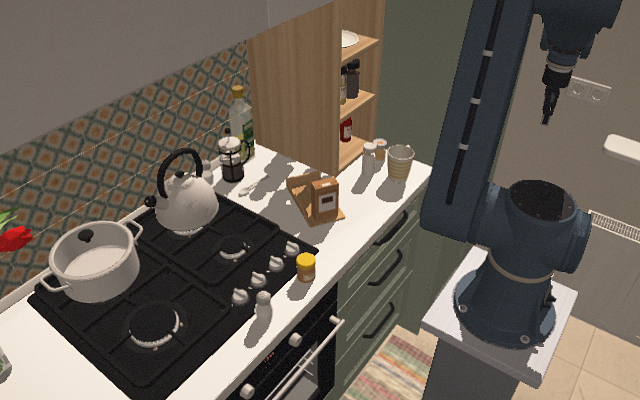

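View pics/side0.png

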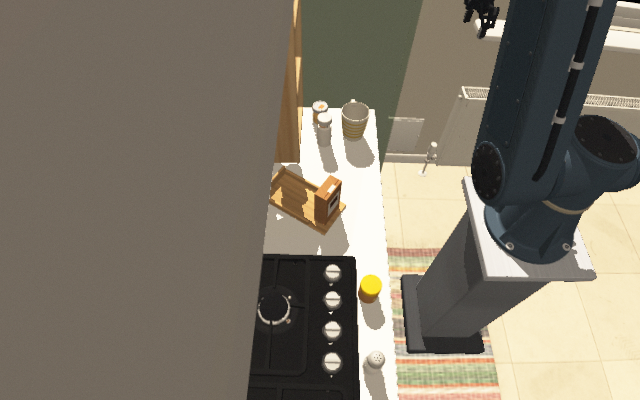

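The scene view shows the carton at about (325,200) on the tray's open end, with the tray running up-left to (290,180). In the side view the carton is at about (328,200) and the back wall at about (280,180). The bystanders are well clear of the tray. I'll measure from depth next.

```bash
cat > h.py <<'E'
import numpy as np,cv2
from rig import robot
def cloud(n,d,T=None):
    c=robot.calibration(n); h,w=d.shape
    u,v=np.meshgrid(np.arange(w),np.arange(h))
    q=cv2.undistortPoints(np.stack([u,v],-1).reshape(-1,1,2).astype(np.float32),c["camera_matrix"],c["dist"]).reshape(h,w,2)
    P=np.dstack([q*d[...,None],d]); T=c["cam_to_world"] if T is None else T@c["hand_eye"]
    return P@T[:3,:3].T+T[:3,3]
E
python3 - <<'E'
from h import *
for n,box in(("scene",(280,160,350,230)),("side",(255,155,352,240))):
    f=np.load(f"pics/{n}.npz");P=cloud(n,f["d"]);x0,y0,x1,y1=box
    m=np.zeros(f["d"].shape,bool);m[y0:y1,x0:x1]=1;m&=f["d"]>0
    hsv=cv2.cvtColor(f["p"],cv2.COLOR_RGB2HSV);wood=m&(hsv[...,1]>90)
    Q=P[wood];z=Q[:,2]
    print(n,np.histogram(z,bins=np.arange(-10,150,8)))
    for lo,hi in((115,140),(0,12),(14,40)):
        S=Q[(z>lo)&(z<hi)][:,:2].astype(np.float32)
        if len(S)>5: 
            r=cv2.minAreaRect(S);print(lo,hi,len(S),r,cv2.boxPoints(r).round().tolist())
    S=Q[(z>-3)&(z<40)][:,:2].astype(np.float32);r=cv2.minAreaRect(S);print("tray",r,cv2.boxPoints(r).round().tolist())
    
    # bystanders: tall things in worktop area
    R=P[(P[...,2]>40)&(P[...,2]<115)&(f["d"]>0)&(P[...,0]>300)&(P[...,0]<900)&(abs(P[...,1])<500)]
    H,xe,ye=np.histogram2d(R[:,0],R[:,1],bins=[np.arange(300,900,20),np.arange(-500,501,20)])
    k,l,st,ce=cv2.connectedComponentsWithStats((H>2).astype(np.uint8))
    for i in range(1,k): print("obj x%.0f y%.0f w%d h%d"%(300+20*ce[i][1]+10,-500+20*ce[i][0]+10,st[i][3]*20,st[i][2]*20))
E
```

```text
scene (array([  1, 179, 736, 307, 263, 161,  74,  50,  49,  31,  48,  44,  31,
        35,  67,  60,  89, 152,   0]), array([-10,  -2,   6,  14,  22,  30,  38,  46,  54,  62,  70,  78,  86,
        94, 102, 110, 118, 126, 134, 142]))
115 140 264 ((556.092529296875, -7.971656799316406), (71.70703887939453, 43.35761260986328), 56.74470138549805) [[518.0, -26.0], [555.0, -50.0], [594.0, 10.0], [558.0, 34.0]]
0 12 839 ((642.0126953125, -88.84361267089844), (183.19680786132812, 325.9762878417969), 30.538293838500977) [[480.0, 5.0], [646.0, -276.0], [804.0, -183.0], [638.0, 98.0]]
14 40 749 ((656.916015625, -93.65118408203125), (180.463134765625, 310.5426025390625), 26.170129776000977) [[507.0, 6.0], [644.0, -273.0], [806.0, -193.0], [669.0, 85.0]]
tray ((645.77685546875, -86.62298583984375), (191.93746948242188, 325.9762878417969), 30.538299560546875) [[480.0, 5.0], [646.0, -276.0], [811.0, -178.0], [646.0, 103.0]]
obj x608 y-411 w360 h120
obj x472 y-313 w100 h120
obj x450 y210 w60 h60
obj x450 y376 w60 h60
obj x552 y6 w80 h80
obj x712 y321 w380 h380
obj x581 y-357 w80 h80
obj x568 y-268 
[... 508 characters left out ...]
8, -83.82923889160156), (171.58628845214844, 258.0615234375), 57.7439079284668) [[471.0, -88.0], [689.0, -225.0], [780.0, -80.0], [562.0, 58.0]]
14 40 659 ((644.0606689453125, -72.8023681640625), (152.7308349609375, 265.554931640625), 34.814353942871094) [[506.0, -7.0], [657.0, -225.0], [783.0, -138.0], [631.0, 80.0]]
tray ((633.9020385742188, -68.53678894042969), (160.73533630371094, 282.8959655761719), 40.113914489746094) [[481.0, -12.0], [664.0, -228.0], [787.0, -125.0], [604.0, 91.0]]
obj x489 y-429 w340 h60
obj x474 y-315 w100 h120
obj x450 y210 w60 h60
obj x452 y372 w60 h60
obj x555 y5 w80 h80
obj x626 y309 w220 h340
obj x580 y-360 w80 h80
obj x570 y-270 w60 h60
obj x670 y-190 w100 h20
```

```bash
python3 - <<'E'
from h import *
u=np.array([.839,-.545]);v=np.array([.545,.839]);o=np.array([621,-51.])
for n in("scene","side"):
    f=np.load(f"pics/{n}.npz");P=cloud(n,f["d"]).astype(float);P[f["d"]==0]=1e4
    s=(P[...,:2]-o)@u;t=(P[...,:2]-o)@v;z=P[...,2]
    hsv=cv2.cvtColor(f["p"],cv2.COLOR_RGB2HSV)
    g=(hsv[...,1]>90)&(abs(s)<125)&(abs(t)<75)
    rail=g&(z>17)&(z<26)&(s>-40)&(s<90)
    for sg in(1,-1):
        r=rail&(sg*t>25)
        if r.sum()>5: a=np.polyfit(s[r],t[r],1);print(n,"rail",sg,r.sum(),"fit t=",a[1].round(1),"slope deg",np.degrees(a[0]).round(1),"t pct",np.percentile(t[r],[2,50,98]).round())
    w=g&(z>30)&(z<38)&(s>80)&(abs(t)<50)
    if w.sum()>5: a=np.polyfit(t[w],s[w],1);print(n,"wall top s",np.percentile(s[w],[2,50,98]).round(),a,w.sum())
    fl=g&(z>2)&(z<11)&(s<-50)
    print(n,"floor open end s pct",np.percentile(s[fl],[1,5,50]).round(),"t",np.percentile(t[fl],[1,5,95,99]).round(), "zmed",np.median(z[fl]))
    c=g&(z>118)&(s<-40);print("top",s[c].mean(),t[c].mean(),z[c].mean())
E
```

```text
scene rail 1 69 fit t= 58.1 slope deg 1.0 t pct [54. 59. 62.]
scene wall top s [ 94.  99. 106.] [-5.40019571e-02  9.93799901e+01] 53
scene floor open end s pct [-109. -107.  -94.] t [-53. -50.  56.  58.] zmed 7.367947519036761
top -80.365829238884 1.7947192385615713 126.21398784323135
side rail 1 118 fit t= 56.6 slope deg 1.3 t pct [52. 57. 61.]
side rail -1 100 fit t= -49.0 slope deg 1.2 t pct [-53. -48. -44.]
side wall top s [ 96. 100. 105.] [-2.67398707e-02  9.94942658e+01] 53
side floor open end s pct [-108. -107.  -95.] t [-54. -48.  56.  57.] zmed 6.162532870311566
top -77.62124236257742 2.9056060769873255 132.41287072359736
```

{"api": "step_arm", "payload": {
  "rows": "0 0 0 0 0 0.14 0.3;0 0 0 0 0 0.28 0.3;0 0 0 0 0 0.42 0.3;0 0 0 0 0 0.56 0.3;0 0 0 0 0 0.70 0.3;0 0 0 0 0 0.80 0.3;0 0 0 0 0 0.80 0.3"
}}

```text
time_s: 0.8
tcp_pos: [124.8, -535.6, 404.4]
ee_rot: [-3.013, 0.887, 0.0]
contact_force: [-0.5, 0.8, -0.2]
grip_width: 25.7
gripper_force: 0.0
```

The tray yaw is about -32°, its origin is about (622,-47), and the carton is centred between the rails with its top at about (556,-9). I'll move to behind its near face.

{"api": "step_arm", "payload": {
  "rows": "0.001 -0.05 0 0 0 0 0.3;0.003 -0.1 0 0 0 0 0.3;0.004 -0.15 0 0 0 0 0.3;0.006 -0.2 0 0 0 0 0.3;0.007 -0.25 0 0 0 0 0.3;0.008 -0.3 0 0 0 0 0.3;0.010 -0.35 0 0 0 0 0.3;0.011 -0.4 0 0 0 0 0.3;0.013 -0.45 0 0 0 0 0.3;0.014 -0.5 0 0 0 0 0.3"
}}

```text
time_s: 1.8
tcp_pos: [407.5, -120.8, 404.9]
ee_rot: [3.016, -0.88, 0.001]
contact_force: [0.3, -0.3, 0.0]
grip_width: 25.6
gripper_force: 0.0
```

{"api": "step_arm", "payload": {
  "rows": "0.001 -0.05 0 0 0 0 0.3;0.003 -0.1 0 0 0 0 0.3;0.004 -0.15 0 0 0 0 0.3;0.004 -0.176 0 0 0 0 0.3;0.004 -0.176 0 0 0 0 0.3;0.004 -0.176 0 0 0 0 0.3"
}}

```text
time_s: 2.4
tcp_pos: [505.1, 23.3, 404.3]
ee_rot: [3.015, -0.88, -0.001]
contact_force: [-0.5, 0.3, -0.4]
grip_width: 25.9
gripper_force: 0.0
```

{"api": "step_arm", "payload": {
  "rows": "0 0 0.05 0 0 0 0.3;0 0 0.09 0 0 0 0.3;0 0 0.121 0 0 0 0.3;0 0 0.121 0 0 0 0.3;0 0 0.121 0 0 0 0.3"
}}

```text
time_s: 2.9
tcp_pos: [505.3, 22.3, 284.6]
ee_rot: [3.014, -0.885, -0.0]
contact_force: [1.0, 0.3, 0.5]
grip_width: 25.8
gripper_force: 0.0
```

```bash
python3 - <<'E'
from h import *
o=robot.get_obs();print(o["tcp_pos"],o["contact_force"])
a,_=robot.snapshot("side");b,_=robot.snapshot("scene")
a=cv2.resize(a[120:270,240:400],None,fx=3,fy=3);b=cv2.resize(b[120:270,240:340+20],None,fx=3,fy=3)
cv2.imwrite("pics/c1.png",cv2.hconcat([a,b])[:,:800,::-1])
E
```

```text
[505.30517968  22.32888872 284.55780097] [1.04272185 0.26874841 0.45287367]
```

View pics/c1.png

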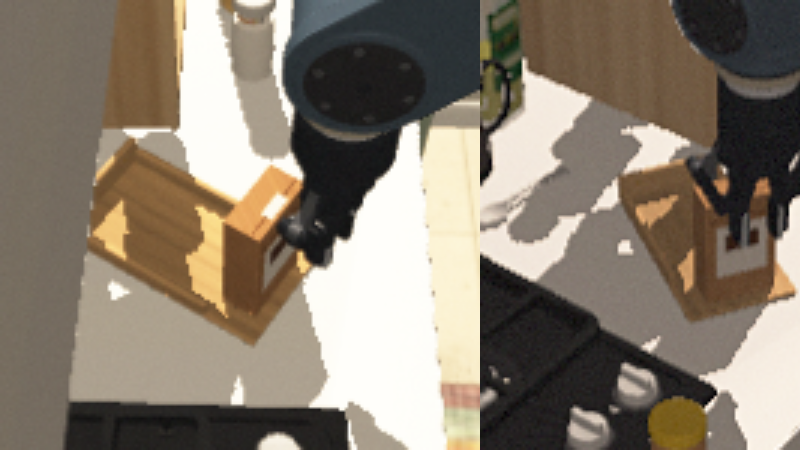

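The fingers are behind the near face, close to its top (side crop about (305,230)). I'll push forward gently.

{"api": "step_arm", "payload": {
  "rows": "0.01 -0.004 0 0 0 0 0.3;0.02 -0.004 0 0 0 0 0.3;0.026 -0.004 0 0 0 0 0.3;0.03 -0.004 0 0 0 0 0.3;0.034 -0.004 0 0 0 0 0.3;0.038 -0.004 0 0 0 0 0.3;0.042 -0.004 0 0 0 0 0.3;0.046 -0.004 0 0 0 0 0.3;0.05 -0.004 0 0 0 0 0.3;0.05 -0.004 0 0 0 0 0.3"
}}

```text
time_s: 4.0
tcp_pos: [549.9, -0.8, 283.7]
ee_rot: [-3.014, 0.885, -0.001]
contact_force: [-0.5, -0.1, 0.5]
grip_width: 25.7
gripper_force: 0.0
```

```bash
python3 - <<'E'
from h import *
a,_=robot.snapshot("side");b,_=robot.snapshot("scene")
a=cv2.resize(a[120:270,240:400],None,fx=3,fy=3);b=cv2.resize(b[120:270,240:340+20],None,fx=3,fy=3)
cv2.imwrite("pics/c2.png",cv2.hconcat([a,b])[:,:800,::-1])
E
```

```text
(no output)
```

View pics/c2.png

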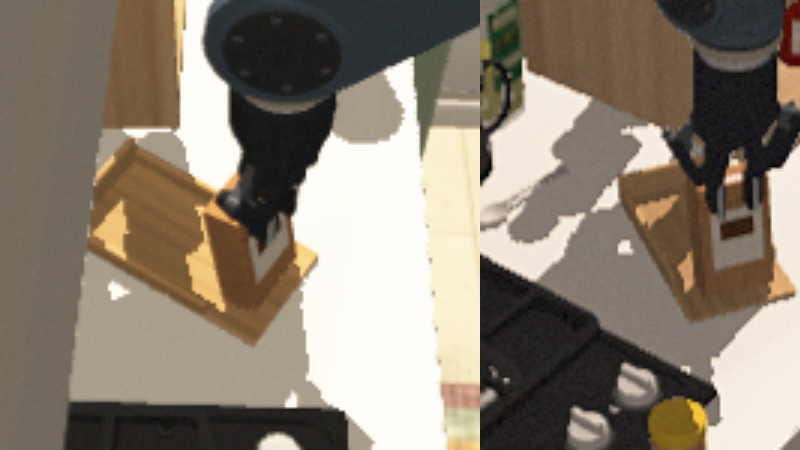

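The carton is leaning cleanly over its far edge, with its top at about (235,200) in the side crop. I'll continue past the tipping point.

{"api": "step_arm", "payload": {
  "rows": "0.004 0 0 0 0 0 0.3;0.008 0 0 0 0 0 0.3;0.012 0 0 0 0 0 0.3;0.016 0 0 0 0 0 0.3;0.02 0 0 0 0 0 0.3;0.023 0 0 0 0 0 0.3;0.023 0 0 0 0 0 0.3;0.023 0 0 0 0 0 0.3;0.023 0 0 0 0 0 0.3"
}}

```text
time_s: 5.0
tcp_pos: [568.7, -12.9, 283.7]
ee_rot: [3.014, -0.885, -0.0]
contact_force: [-0.3, 0.4, 1.0]
grip_width: 25.7
gripper_force: 0.0
```

```bash
python3 - <<'E'
from h import *
a,_=robot.snapshot("side");b,_=robot.snapshot("scene")
a=cv2.resize(a[120:270,240:400],None,fx=3,fy=3);b=cv2.resize(b[120:270,240:340+20],None,fx=3,fy=3)
cv2.imwrite("pics/c3.png",cv2.hconcat([a,b])[:,:800,::-1])
E
```

```text
(no output)
```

View pics/c3.png

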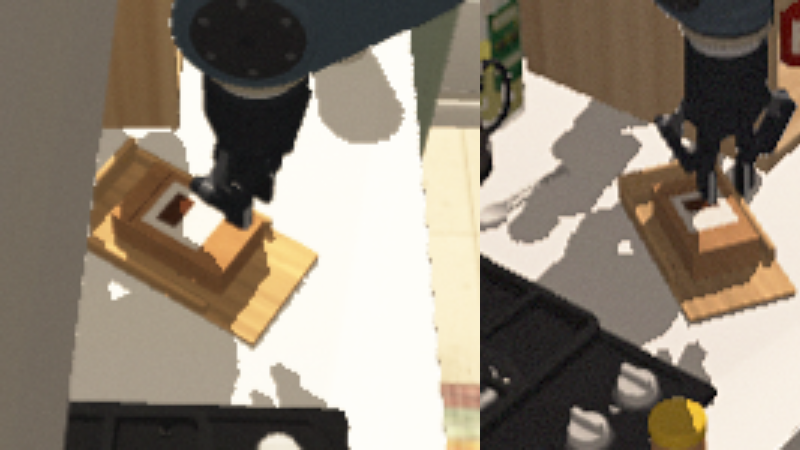

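It fell flat between the rails, with its near end at about (235,255) in the side crop. I'll pull back and measure it.

{"api": "step_arm", "payload": {
  "rows": "-0.05 0 0 0 0 0 0.3;-0.08 0 0 0 0 0 0.3;-0.08 0 0 0 0 0 0.3;-0.08 0 0 0 0 0 0.3"
}}

```text
time_s: 5.5
tcp_pos: [501.6, 30.5, 284.1]
ee_rot: [-3.015, 0.884, -0.001]
contact_force: [0.3, 0.2, 0.3]
grip_width: 25.8
gripper_force: 0.0
```

```bash
cat > m.py <<'E'
from h import *
print(robot.get_obs()["tcp_pos"])
u=np.array([.8499,-.5270]);v=np.array([.5270,.8499]);o=np.array([622,-47.])
for n in("side","scene"):
    p,d=robot.snapshot(n);P=cloud(n,d).astype(float);P[d==0]=1e4
    s=(P[...,:2]-o)@u;t=(P[...,:2]-o)@v;z=P[...,2]
    c=(z>37)&(z<50)&(abs(t)<55)&(s>-120)&(s<110)
    l,lab,st,ce=cv2.connectedComponentsWithStats(c.astype(np.uint8));k=1+st[1:,4].argmax();c=lab==k
    r=cv2.minAreaRect(np.stack([s[c],t[c]],1).astype(np.float32));print(n,r,c.sum(),"s",np.percentile(s[c],[1,99]).round(1),"t",np.percentile(t[c],[1,99]).round(1),"z",np.median(z[c]))
E
python3 m.py
```

```text
[501.61827291  30.50372563 284.10592955]
side ((3.913623809814453, -4.104671478271484), (75.0457534790039, 122.2430191040039), 89.72981262207031) 1019 s [-56.4  61.5] t [-39.3  32.4] z 42.508066544247754
scene ((5.153053283691406, 9.7498140335083), (126.57025146484375, 49.1576042175293), 0.16847960650920868) 365 s [-56.5  63.6] t [-9.2 34. ] z 43.60601382681796
```

{"api": "step_arm", "payload": {
  "rows": "0 0.005 0.04 0 0 -0.012 0.3;0 0.005 0.08 0 0 -0.012 0.3;0 0.005 0.094 0 0 -0.012 0.3;0 0.005 0.094 0 0 -0.012 0.3;0 0.005 0.094 0 0 -0.012 0.3"
}}

```text
time_s: 6.1
tcp_pos: [499.6, 25.9, 190.7]
ee_rot: [-3.019, 0.867, -0.002]
contact_force: [0.6, 1.5, -0.3]
grip_width: 25.8
gripper_force: 0.0
```

{"api": "step_arm", "payload": {
  "rows": "0.02 0 0 0 0 0 0.3;0.04 0 0 0 0 0 0.3;0.055 0 0 0 0 0 0.3;0.064 0 0 0 0 0 0.3;0.07 0 0 0 0 0 0.3;0.075 0 0 0 0 0 0.3;0.08 0 0 0 0 0 0.3;0.085 0 0 0 0 0 0.3;0.09 0 0 0 0 0 0.3;0.09 0 0 0 0 0 0.3"
}}

```text
time_s: 7.1
tcp_pos: [575.6, -22.0, 189.7]
ee_rot: [-3.019, 0.867, -0.001]
contact_force: [0.2, 0.1, -0.1]
grip_width: 25.9
gripper_force: 0.0
```

```bash
python3 m.py; python3 - <<'E'
from h import *
a,_=robot.snapshot("side");b,_=robot.snapshot("scene")
a=cv2.resize(a[120:270,240:400],None,fx=3,fy=3);b=cv2.resize(b[120:270,240:340+20],None,fx=3,fy=3)
cv2.imwrite("pics/c4.png",cv2.hconcat([a,b])[:,:800,::-1])
E
```

```text
[575.60372594 -21.9514907  189.70962082]
side ((18.309951782226562, -3.606964111328125), (120.10660552978516, 73.42439270019531), 0.34163570404052734) 728 s [-30.4  75.5] t [-38.8  32.4] z 42.565201306622384
scene ((-35.66046905517578, -13.349365234375), (31.724035263061523, 61.4190673828125), 88.93242645263672) 74 s [-66.4  -5.5] t [-29.1   1.3] z 43.50932287610266
```

View pics/c4.png

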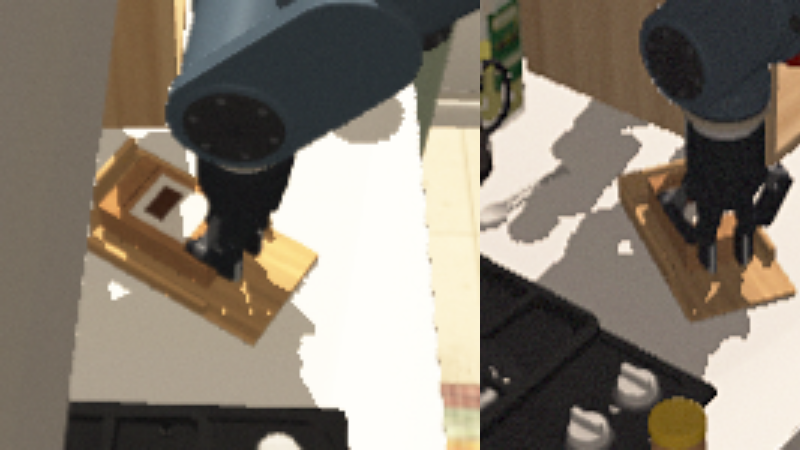

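The carton is sliding straight, with its far end about 20 mm short of the wall. I'll continue slowly.

{"api": "step_arm", "payload": {
  "rows": "0.003 0 0 0 0 0 0.3;0.006 0 0 0 0 0 0.3;0.009 0 0 0 0 0 0.3;0.012 0 0 0 0 0 0.3;0.014 0 0 0 0 0 0.3;0.016 0 0 0 0 0 0.3;0.016 0 0 0 0 0 0.3"
}}

```text
time_s: 8.0
tcp_pos: [588.9, -30.3, 189.8]
ee_rot: [-3.02, 0.867, -0.001]
contact_force: [0.5, 0.2, 0.1]
grip_width: 25.5
gripper_force: 0.0
```

{"api": "step_arm", "payload": {
  "rows": "0.001 0 0 0 0 0 0.3;0.002 0 0 0 0 0 0.3;0.003 0 0 0 0 0 0.3"
}}

```text
time_s: 8.3
tcp_pos: [591.2, -31.7, 189.7]
ee_rot: [-3.02, 0.867, 0.0]
contact_force: [-1.9, 1.5, 1.9]
grip_width: 25.8
gripper_force: 1.3
```

{"api": "step_arm", "payload": {
  "rows": "0.001 0 0 0 0 0 0.3;0.002 0 0 0 0 0 0.3"
}}

```text
time_s: 8.5
tcp_pos: [592.9, -32.8, 189.7]
ee_rot: [-3.02, 0.867, 0.0]
contact_force: [-2.8, 1.3, 2.9]
grip_width: 25.6
gripper_force: 1.6
```

{"api": "step_arm", "payload": {
  "rows": "0.001 0 0 0 0 0 0.3;0.002 0 0 0 0 0 0.3;0.002 0 0 0 0 0 0.3"
}}

```text
time_s: 8.8
tcp_pos: [593.8, -33.2, 189.7]
ee_rot: [-3.019, 0.867, 0.007]
contact_force: [-10.8, 8.2, 11.7]
grip_width: 25.6
gripper_force: 6.9
```

```bash
python3 m.py
```

```text
[593.76951883 -33.18647888 189.7114576 ]
side ((37.82917785644531, -3.50860595703125), (72.99701690673828, 120.93041229248047), 89.20697021484375) 666 s [-12.1  95.6] t [-38.1  31.9] z 42.49843768857386
scene ((-14.72568416595459, -20.026416778564453), (38.48043441772461, 57.03654479980469), 52.9020881652832) 76 s [-46.2  15.7] t [-29.4   1.9] z 42.95214356533205
```

The force has risen to about 14 N and the centre is at 37.8 mm against a nominal 38, so it is home. I'll back off and check.

{"api": "step_arm", "payload": {
  "rows": "-0.01 0 0 0 0 0 0.3;-0.04 0 0 0 0 0 0.3;-0.08 0 0 0 0 0 0.3;-0.1 0 -0.03 0 0 0 0.3;-0.1 0 -0.08 0 0 0 0.3;-0.1 0 -0.12 0 0 0 0.3;-0.1 0 -0.12 0 0 0 0.3;-0.1 0 -0.12 0 0 0 0.3"
}}

```text
time_s: 9.7
tcp_pos: [509.8, 19.2, 310.3]
ee_rot: [-3.019, 0.867, -0.004]
contact_force: [-0.7, -0.1, -0.6]
grip_width: 25.5
gripper_force: 0.0
```

```bash
python3 m.py; python3 - <<'E'
from h import *
a,_=robot.snapshot("side");b,_=robot.snapshot("scene")
a=cv2.resize(a[120:270,240:400],None,fx=3,fy=3);b=cv2.resize(b[120:270,240:340+20],None,fx=3,fy=3)
cv2.imwrite("pics/c5.png",cv2.hconcat([a,b])[:,:800,::-1])
E
```

```text
[509.77804068  19.17288659 310.26451825]
side ((37.71887969970703, -3.31915283203125), (73.64875030517578, 121.87098693847656), 89.20234680175781) 960 s [-22.   94.9] t [-39.3  32.2] z 42.38435231136293
scene ((38.00251388549805, 0.43195343017578125), (67.65467071533203, 127.28948211669922), 89.678955078125) 525 s [-23.   96.6] t [-28.5  33.5] z 43.883441463343615
```

View pics/c5.png

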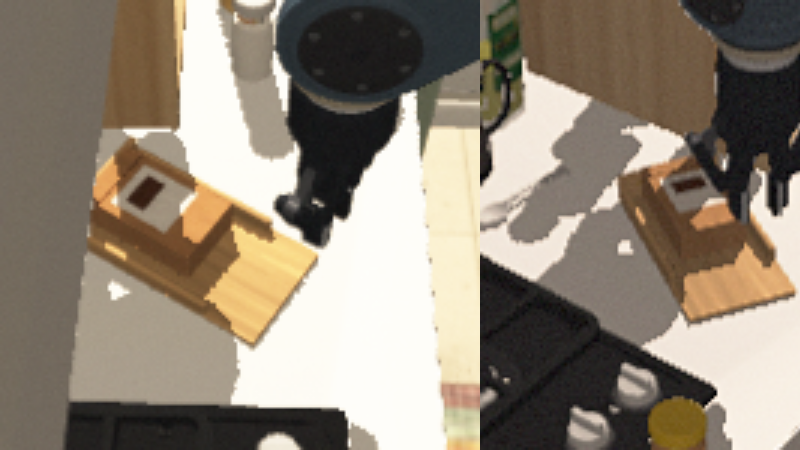

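The carton lies flat against the back wall, centred at 38 mm, and the gripper is clear of it. I'll hand in the job.

```bash
python3 -c "
from rig import robot
print(robot.job_done())"
```

```text
the job is handed in; nothing more can be done
None
```

The carton was pushed over, fell flat between the rails and was pushed home against the back wall (centre measured at 38 mm along the tray), with the arm kept clear of the bystanders; the job was handed in at about 10 s.

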